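# Shut the tagged valve in the bench gas manifold

### The job

One line of the bench gas manifold has to be shut off: push the white cover of the grey box back, away from you, as far as it goes, then push the handle of the valve that carries the round disc tag on its hub clockwise until it is fully shut, across its pipe. Use the fingertips to push only, without gripping the handle between the fingers. Leave the other two valve handles and everything standing around as they are.

Things in the scene. Friction and masses are not known exactly. Their poses are not given: they have to be found in the camera images.
- manifold: Grey gas manifold box, fixed. Origin on the bench under the centre of its opening; x to its rear (away from robot), y to its left, z up. Opening: x -70 to 70, y -173 to 173 mm. Front rim (10 mm thick) and closed rear half (x 70 to 230) 74 mm high; side walls (|y| 173 to 187) 92 mm; side ledge (y 187 to 282) 60 mm. Three like valves stand in the opening at x 38, y -115, -15, 85; any may be the tagged one.
- cover (a joint): Travel of the white cover in m: 0 shut over the opening, 0.15 at the rear stop with the whole opening clear. It may start up to 0.02. It slides in guides along the box's x, cannot lift off, needs about 3 N to move and stays where it is left.
- cover_edge (a point): Centre of the cover's near upright face, the one to push on (axes as the box's; moves with the cover). The cover is a hood 154 mm along x, 342 mm along y and 24 mm tall, its underside 75 mm and its top 99 mm above the bench; this point is 87 mm up.
- tagged_hub (a point): Pivot of the tagged valve's handle, on its axis at mid-thickness of the handle, 55 mm above the bench (axes as the box's). This handle alone has a round flat metal disc, 38 mm across and 3 mm thick, on top of its hub (top at 64 mm); the other two have only a 12 mm nut there.
- tagged_handle (a joint): Angle of the tagged handle in rad: 0 open, along its pipe towards the box's -x (near side); grows clockwise seen from above; 1.571 shut, at its stop, pointing to the box's +y. Starts at 0 to 0.3. It stays where left; push on its box -y side (as seen open); touching both long sides at once counts as gripping. Turning takes about 0.12 N m (2.5 N at 50 mm from the pivot).
- tagged_tip (a point): Middle of the free end of the tagged handle. All three handles are black flat bars 14 mm wide, reaching 68 mm from the pivot, from 49 to 61 mm above the bench (the outer 3 mm of each side up to 59.5 mm). Their pipes run along the box's x below them, tops at 35 mm height (fittings 39 mm, valve body 42 mm).
- plain1_tip (a point): Middle of the free end of one of the two untagged handles (same shape, open, within 0.3 rad of its pipe).
- plain2_tip (a point): Middle of the free end of the other untagged handle.
- plain1_hub (a point): Pivot of that first untagged handle.
- plain2_hub (a point): Pivot of the other untagged handle.
- vial0: Bystander: small amber glass vial with black cap, 24 mm across, 48 mm tall, standing on the box's side ledge. Origin at the centre of its underside.
- vial1: Bystander: same kind of vial. Origin at the centre of its underside.
- vial2: Bystander: same kind of vial. Origin at the centre of its underside.
- beaker: Bystander: empty glass beaker, 68 mm across, 80 mm tall, on the bench to the robot's right. Origin at the centre of its underside.
- flask: Bystander: glass volumetric flask, 86 mm across, 200 mm tall, on the bench to the right. Origin at the centre of its underside.
- reagent: Bystander: white plastic bottle, 68 mm across, 150 mm tall, on the bench to the left. Origin at the centre of its underside.

How it is judged (in metres and radians):
On the way, in this order (a step that is already met when the one before it is completed fails the run):
1. the cover is pushed back and the opening is clear (value of joint cover above 0.13 m), for 0.2 s.
2. the tagged handle is shut (value of joint tagged_handle above 1.48 rad and value of joint cover above 0.13 m), for 0.2 s.
At the end, for the whole second after the job is handed in: The cover stands at least 130 mm back (of 150), the tagged handle is within 0.09 rad (5 degrees) of its shut stop and at rest, the tips of the other two handles are within 12 mm and every bystander within 20 mm of where it started, upright as before (all of step 2 and velocity of joint tagged_handle between -0.05 and 0.05 rad/s and distance of each of plain1_tip, plain2_tip from where it was at the start of the episode below 0.012 m and distance of each of vial0, vial1, vial2, beaker, flask, reagent from where it was at the start of the episode below 0.02 m and angle between each of vial0, vial1, vial2, beaker, flask, reagent's own z axis and vertical below 0.2 rad); the robot touches nothing.
It fails at once if the tagged handle is gripped: both its sides touched at once (contact force between the fingers and tagged_handle_c0 above 1 N and contact force between the fingers and tagged_handle_c1 above 1 N).
It fails at once if another valve handle is turned (distance of any of plain1_tip, plain2_tip from where it was at the start of the episode above 0.012 m).
It fails at once if a bystander is lifted, carried, pushed away or tipped (distance of any of vial0, vial1, vial2, beaker, flask, reagent from where it was at the start of the episode above 0.02 m or angle between any of vial0, vial1, vial2, beaker, flask, reagent's own z axis and vertical above 0.35 rad).
It also fails if it takes over 45 s, if anything falls off the work surface, if the arm or the gripper's body presses on something with over 40 N, if the wrist force passes 120 N, or if a joint passes its speed limit or range.

### The arm

A 7-joint arm with a two-finger parallel gripper is mounted at the origin on the work surface. World frame = base frame: x ahead of the robot, y to its left, z up, the work surface at z = 0. Lengths are in mm, angles in rad, forces in N, time in s.
With the tool pointing down it reaches from about 400 to 875 mm from the base axis. Payload 4.4 kg.
Tool frame: the origin (TCP) lies at the very end of the fingers, on their centre line; the grasp point (between the pads) lies ctrl.grip_depth behind it (ctrl.grip_depth is the distance from the TCP to the grasp point, in mm); y points along the fingers, x is the direction in which the jaws open and shut, and the axes are right-handed (so a half turn about y gives the same grasp; the last joint's range is limited). The gripper opens to 85 mm and grips with 20 to 120 N. Pads are 22 mm wide; open, the fingers measure 114 mm over their backs; the gripper's body (76 mm by 85 mm) begins 54 mm behind the grasp point. The pads swing forward as they close: fully open they stand 13 mm farther back than shut.
Start: joints at [1.266, 0.628, 0.038, 1.517, -0.027, 0.996, -0.02], TCP at [153.776, -631.562, 231.313] pointing down, gripper open.
Joint ranges: [-3.06, 3.06], [-0.37, 2.12], [-1.25, 1.32], [0.18, 2.47], [-1.1, 4.24], [0.23, 1.98], [-2.94, 2.94]. Speed limits (rad/s): [2.57, 2.57, 3.14, 3.14, 3.14, 3.14, 3.14].

### API

Orientations are given as [roll, pitch, yaw] about the fixed x, y, z axes, in that order (R = Rz(yaw) Ry(pitch) Rx(roll)).
In Python, from cell import ctrl gives the robot as it stands.
- The arm moves only by the tool apply_moves, never from a script. Its argument "motion" is a list of rows, each a list of 5 numbers: the shift along the tool's x, y, z in cm, then the turn about the tool's y in rad, then the finger opening in cm, from 0 to 8.54. In form: [[tx, ty, tz, roll, hand], ...]. A call has 1 to 20 rows; each row is the pose to reach, as a shift and turn from the pose commanded when the call began, along the tool's axes at that moment; what a row does not reach only later rows make up. A row lasts 1/8 s, in which the tool goes at most 62.5 mm and 10.7 degrees, less where a joint would pass 70% of its speed; a pose out of reach is approached as far as the arm can. A call with a gripper value outside its range is refused whole. The fingers move at their own pace and stop on an object; the grip force is fixed at half the most. Time passes only in rows, so rows that repeat a pose let the fingers close. It gives the time, the measured TCP pose, the force and the opening at its end, in the units of the state.
- ctrl.read_state(): the state, without advancing time (a new reading comes with each control period).
- ctrl.get_image(name): name is "scene" or "top" or "wrist"; returns a dict with "image" (420x560x3 uint8, red, green, blue), "vfov" (degrees; the focal length in pixels is half the picture's height over the tangent of half this angle, whatever the lens; pixels are square), "cx", "cy" (the principal point, pixels), "extrinsics" (4x4, takes a point from world to camera coordinates); the wrist camera has in their place "tool_from_camera" (4x4, takes a point from camera to tool coordinates, whose origin is the TCP and whose axes are the tool frame's). Camera axes: x right, y up, looking along -z (the intrinsics and any distortion apply to the point x, -y, -z); pixel columns grow to the right and rows downward; lengths in mm; the calibration is good to about 2 mm. The wrist camera is an equidistant fisheye: a pixel r from the principal point sees the ray r / f radians off the axis. A picture is of the moment at which its call begins: read the wrist's pose just before it. There is no depth.
- ctrl.finish_job(): hands the job in, once; it reports no verdict.
Trained networks look in a picture, given as the dict that the camera call returned (one of the last four; its "shot" number tells which), for a name from the list of things; names that differ only in an ending like _2 or _b are one class to them, and where a whole thing is asked for, a point or a joint stands for the part that bears it (a point fixed in the world has none). Each returns a list of dicts, best first, with "confidence" (0 to 1); they miss things now and then, are a little off and sometimes report something else, mostly with a low value. They report only what shows in the picture. A call takes as long as a camera call.
- ctrl.search_frame(picture, query): "location" ([x, y, z] in mm, in world coordinates, good to about 4 mm: the middle of the surface that is visible of it).
- ctrl.mark_of(picture, query): "location" ([x, y, z] in mm, in world coordinates, good to about 4 mm: a listed point, or the origin of a listed thing).
The state is a dict: "clock": time; "qpos": joint angles; "qd": joint speeds; "tau": joint torques, N m; "eef_pos": TCP position; "tool_rot": TCP orientation; "force": force on the tool from outside, world axes, zero at the start; "torque": the same for the moment, N m; "width": finger opening in mm.
Only numpy, scipy, OpenCV 4.12 (cv2) and the standard library are available. Lean on these libraries where they do the work, as an engineer would, in place of code of your own. Each camera call takes 0.05 s, during which the arm holds its last target.

## Working session

There is one attempt and no reset: what is moved stays moved. The work goes in short steps, Python scripts to look and compute and a tool call to move; the robot and the scene stay as the last step left them, time stands still between calls to the robot, and variables do not carry over. Pictures are saved under pics/ and viewed, and the job is handed in when it is done.

Besides the shell and the picture viewer there is one more tool, called after "Request:" as name(argument=value, ...), one argument or row to a line, values as JSON. apply_moves: Moves the arm, as the interface text tells. Its arguments: {"type":"object","properties":{"motion":{"type":"array","items":{"type":"array","items":{"type":"number"}}}},"required":["motion"]}

```bash
ls; mkdir -p pics; python3 - <<'E'
from cell import ctrl
import cv2,numpy as np
s=ctrl.read_state(); print(s, ctrl.grip_depth)
for n in ["scene","top","wrist"]:
    p=ctrl.get_image(n); cv2.imwrite(f"pics/{n}0.png",p["image"][:,:,::-1])
    print(n,p["vfov"],p["cx"],p["cy"],p.get("extrinsics",p.get("tool_from_camera")))
    for q in ["manifold","cover_edge","tagged_hub","tagged_tip","plain1_tip","plain1_hub","vial0","beaker","flask","reagent"]:
        try: print(q,[(np.round(d["location"]),round(d["confidence"],2)) for d in ctrl.mark_of(p,q)])
        except Exception as e: print(q,e)
E
```

```text
pics
{'clock': 0.0, 'qpos': array([ 1.26620899,  0.62937078,  0.03844716,  1.51838733, -0.02696186,
        0.99627247, -0.02001392]), 'qd': array([-0.00174904, -0.00081908,  0.00063053,  0.00076334, -0.00084693,
        0.00109435, -0.00051666]), 'tau': array([-3.45737271e-04, -5.63396859e+01,  1.22616995e+00, -1.93441880e+01,
        1.10155600e-02,  1.04938756e-02, -2.59648448e-05]), 'eef_pos': array([ 153.60583773, -630.94168466,  230.367026  ]), 'tool_rot': array([-1.57085831,  0.00191885, -1.33200686]), 'force': array([-0.78302114, -0.09705436,  0.39448307]), 'torque': array([ 0.0254323 , -0.02390215,  0.05114482]), 'width': 85.5093596208953} 18.700000000000003
scene 55.00120237626828 279.9413093619406 211.92810234199163 [[ 3.44660005e-02  9.99404128e-01 -1.86673743e-03 -5.34344056e+01]
 [-5.40180572e-01  2.02003994e-02  8.41306659e-01  2.50572884e+02]
 [ 8.40843056e-01 -2.79881004e-02  5.40554920e-01 -1.63680191e+03]
 [ 0.00000000e+00  0.00000000e+00  0.00000000e+00  1.00000000e+00]]
manifold [(array([540., -41.,  -1.]), 0.7)]
cover_edge [(array([472., -41.,  81.]), 0.62), (ar
[... 912 characters left out ...]
 0.58), (array([620., 220.,  60.]), 0.5)]
beaker [(array([ 504., -387.,    4.]), 0.71)]
flask [(array([ 651., -421.,   -1.]), 0.55), (array([ 503., -386.,    0.]), 0.55)]
reagent [(array([596., 454.,  -1.]), 0.96), (array([620., 215.,  56.]), 0.66)]
wrist 65.70646984690485 280.14673731152794 207.3825475588096 [[ 9.99999678e-01 -7.56893377e-04  2.67853030e-04  1.19325370e-01]
 [ 4.74146965e-04  2.87493425e-01 -9.57782494e-01 -1.41552364e+02]
 [ 6.47933241e-04  9.57782312e-01  2.87493692e-01  7.45810185e+01]
 [ 0.00000000e+00  0.00000000e+00  0.00000000e+00  1.00000000e+00]]
manifold []
cover_edge []
tagged_hub []
tagged_tip []
plain1_tip []
plain1_hub []
vial0 []
beaker []
flask []
reagent []
```

View pics/scene0.png

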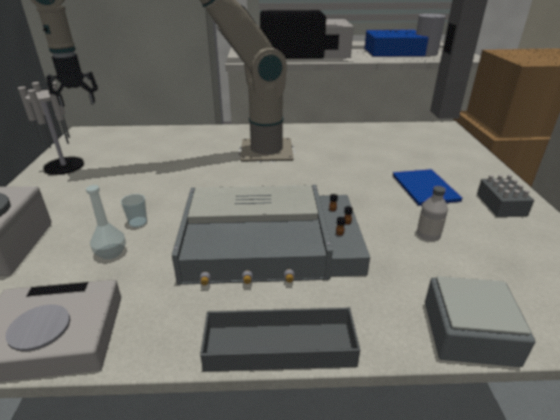

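View pics/top0.png

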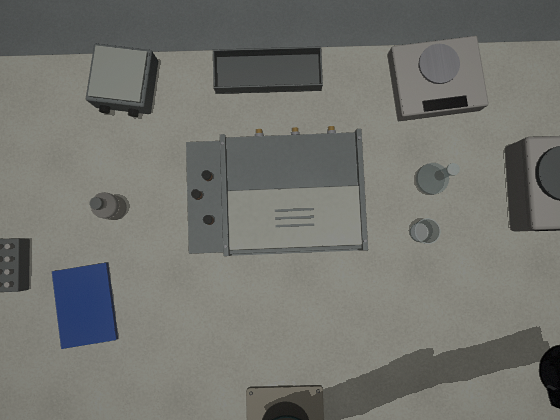

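The scene view (from opposite the robot) and the top view both show the white cover over the near half at top px (228-360, 187-250). Three vials stand on the left ledge, the beaker and flask on the right, and the bottle on the left. Next I'll zoom in to fit the box pose.

```bash
python3 - <<'E'
import cv2
i=cv2.imread("pics/top0.png")[120:265,175:380]
cv2.imwrite("pics/top0z.png",cv2.resize(i,None,fx=3.9,fy=3.9,interpolation=cv2.INTER_CUBIC))
E
```

```text
(no output)
```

View pics/top0z.png

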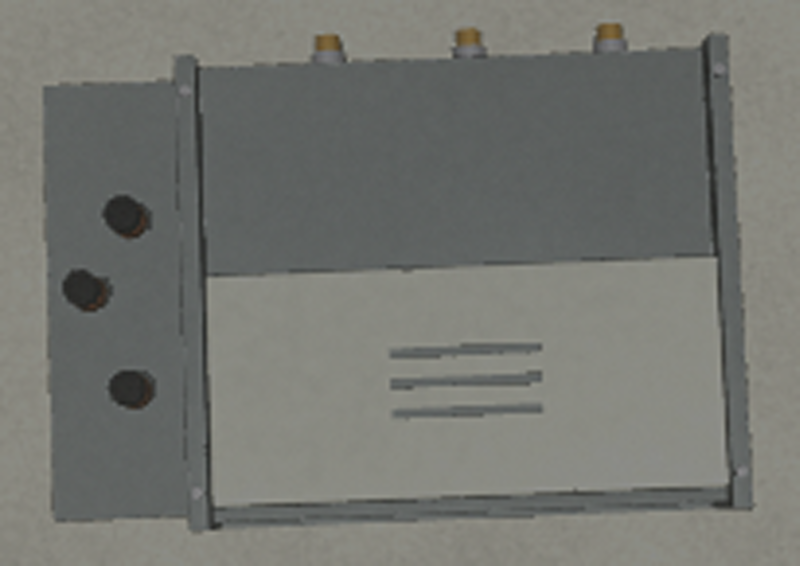

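The zoom shows the side-wall top corners at about (175,58), (190,531), (727,35) and (752,507), and the cover near edge from (212,505) to (728,487). I'll fit the pose with these.

```bash
cat > h.py <<'E'
import numpy as np, cv2
from cell import ctrl
def ray(p,uv):
    h=p["image"].shape[0]; f=h/2/np.tan(np.radians(p["vfov"])/2)
    E=p["extrinsics"]; R=E[:3,:3]; c=-R.T@E[:3,3]
    d=R.T@np.array([(uv[0]-p["cx"])/f,-(uv[1]-p["cy"])/f,-1]); return c,d
def atz(p,uv,z):
    c,d=ray(p,uv); return c+d*(z-c[2])/d[2]
E
python3 - <<'E'
from h import *
p=ctrl.get_image("top")
z=lambda u,v:((u+.5)/3.9+175-.5,(v+.5)/3.9+120-.5)
P={}
for n,uv,h in [("wallLF",(175,58),92),("wallLN",(190,531),92),("wallRF",(727,35),92),("wallRN",(752,507),92),("ledF",(43,86),60),("ledN",(55,520),60),("covLN",(212,505),99),("covRN",(728,487),99),("covLF",(206,275),99),("covRF",(717,256),99),("vA",(125,215),108),("vB",(83,289),108),("vC",(130,388),108)]:
    P[n]=atz(p,z(*uv),h); print(n,P[n].round(1))
for a,b in [("wallLF","wallLN"),("wallRF","wallRN"),("ledF","ledN"),("covLN","covRN"),("wallLN","wallRN"),("wallLF","wallRF")]:
    d=P[a]-P[b]; print(a,b,np.linalg.norm(d),np.degrees(np.arctan2(d[1],d[0])))
for k in range(3):
  for n in ["top","scene"]:
    q=ctrl.get_image(n); print(n,[ [np.round(d["location"],1) for d in ctrl.mark_of(q,s)[:1]] for s in ("manifold","cover_edge")])
E
```

```text
wallLF [776.1 149.   92. ]
wallLN [458.3 145.3  92. ]
wallRF [ 781.1 -224.1   92. ]
wallRN [ 463.2 -226.7   92. ]
ledF [766.6 243.9  60. ]
ledN [468.  239.9  60. ]
covLN [475.  129.7  99. ]
covRN [ 476.8 -210.2   99. ]
covLF [627.3 130.5  99. ]
covRF [ 630.1 -209.6   99. ]
vA [667.7 182.4 108. ]
vB [619.3 210.9 108. ]
vC [553. 181. 108.]
wallLF wallLN 317.78458073550934 0.675725185407843
wallRF wallRN 317.9425473559701 0.4747679309207307
ledF ledN 298.5553267901727 0.7823171223173917
covLN covRN 339.9188140478961 90.3069181601119
wallLN wallRN 371.98436132544094 90.74867743286907
wallLF wallRF 373.09972960402143 90.77241750400977
top [[array([543.7, -36.9,   1.6])], [array([476.1, -39.6,  83.9])]]
scene [[array([670.7, 186. ,  63. ])], [array([474.7, -39.2,  82.5])]]
top [[array([545.7, -40.3,   1.6])], [array([473.1, -39.6,  85.3])]]
scene [[array([541.1, -39.2,  -2. ])], [array([474.5, -41.3,  83.1])]]
top [[array([544.5, -36.9,  -1.9])], [array([475.3, -41.4,  82.4])]]
scene [[array([537.2, -41.3,  -1.4])], [array([474.1, -40.3,  83.4])]]
```

The box yaw is about +0.011 rad and its origin is near (543,-39). The cover near face is at x≈475.5 with its centre at y≈-40, so the travel is about 10 mm. I'll swing the arm in front of the box with the fingers closing, turning the tool so its x axis lies along world +x.

Request:
apply_moves(
  motion=[
    [-3.6,0,3.0,-0.09,6],
    [-7.2,0,6.0,-0.19,4],
    [-10.8,0,9.0,-0.285,2],
    [-14.5,0,11.9,-0.38,0],
    [-18.1,0,14.9,-0.475,0],
    [-21.7,0,17.9,-0.57,0],
    [-25.3,0,20.9,-0.665,0],
    [-29.0,0,23.9,-0.76,0],
    [-32.6,0,26.8,-0.855,0],
    [-36.2,0,29.8,-0.95,0],
    [-39.8,0,32.8,-1.045,0],
    [-43.4,0,35.8,-1.14,0],
    [-47.0,0,38.8,-1.235,0],
    [-50.7,0,41.8,-1.332,0],
    [-50.7,0,41.8,-1.332,0],
    [-50.7,0,41.8,-1.332,0],
  ],
)

```text
clock: 4.6
eef_pos: [439.7, -40.6, 231.3]
tool_rot: [-1.571, 0.001, -0.001]
force: [0.4, 0.3, -0.6]
width: -0.1
```

Request:
apply_moves(
  motion=[
    [0,4,0,0,0],
    [0,8,0,0,0],
    [0,12,0,0,0],
    [0,14.7,0,0,0],
    [1,14.7,0,0,0],
    [2,14.7,0,0,0],
    [3.5,14.7,0,0,0],
    [5,14.7,0,0,0],
    [5,14.7,0,0,0],
  ],
)

```text
clock: 5.72
eef_pos: [492.2, -40.4, 85.6]
tool_rot: [-1.571, -0.004, -0.001]
force: [-0.1, -0.3, -0.2]
width: -0.1
```

Request:
apply_moves(
  motion=[
    [1.5,0,0,0,0],
    [3,0,0,0,0],
    [4.5,0,0,0,0],
    [6,0,0,0,0],
    [7.5,0,0,0,0],
    [8.7,0,0,0,0],
    [9.5,0,0,0,0],
    [10,0,0,0,0],
    [10.0,0,0,0,0],
  ],
)

```text
clock: 6.85
eef_pos: [590.9, -40.4, 84.5]
tool_rot: [-1.571, -0.002, -0.0]
force: [-1.1, -0.6, 0.6]
width: -0.1
```

```bash
python3 - <<'E'
from h import *
s=ctrl.read_state(); print(s["eef_pos"],s["force"])
for n in ["top","wrist"]:
    p=ctrl.get_image(n); cv2.imwrite(f"pics/{n}1.png",p["image"][:,:,::-1])
    for q in ["cover_edge"]: print(n,[(np.round(d["location"]),round(d["confidence"],2)) for d in ctrl.mark_of(p,q)])
E
```

```text
[590.88022416 -40.35683675  84.46042462] [-1.06998053 -0.56908559  0.60593893]
top []
wrist [(array([604., -40.,  88.]), 0.76)]
```

Request:
apply_moves(
  motion=[
    [0.4,0,0,0,0],
    [0.8,0,0,0,0],
    [1.1,0,0,0,0],
    [1.3,0,0,0,0],
    [1.3,0,0,0,0],
  ],
)

```text
clock: 7.68
eef_pos: [600.7, -40.3, 84.1]
tool_rot: [-1.572, 0.005, -0.0]
force: [-7.4, -1.1, 5.6]
width: -0.1
```

Request:
apply_moves(
  motion=[
    [0.4,0,0,0,0],
    [0.4,0,0,0,0],
    [-2,0,0,0,0],
    [-4,-3,0,0,0],
    [-6,-7,0,0,0],
    [-9,-11,0,0,0],
    [-12,-15,0,0,0],
    [-15,-16,0,0,0],
    [-17,-17,0,0,0],
    [-17,-17,0,0,0],
  ],
)

```text
clock: 8.93
eef_pos: [433.6, -40.2, 255.4]
tool_rot: [-1.572, -0.004, -0.0]
force: [0.9, -0.9, -0.2]
width: 0.1
```

```bash
python3 - <<'E'
from h import *
s=ctrl.read_state(); print(s["eef_pos"],s["force"])
for n in ["top","wrist","scene"]:
    p=ctrl.get_image(n); cv2.imwrite(f"pics/{n}2.png",p["image"][:,:,::-1])
    for q in ["cover_edge","tagged_hub","tagged_tip","plain1_tip","plain1_hub"]: print(n,q,[(np.round(d["location"]),round(d["confidence"],2)) for d in ctrl.mark_of(p,q)])
E
```

```text
[433.61720719 -40.18952767 255.39294331] [ 0.85672604 -0.91096853 -0.22738003]
top cover_edge [(array([617., -37.,  85.]), 0.69)]
top tagged_hub [(array([581.,  47.,  57.]), 0.95)]
top tagged_tip [(array([521.,  51.,  57.]), 0.81)]
top plain1_tip [(array([517., -38.,  55.]), 0.63)]
top plain1_hub [(array([581., -58.,  54.]), 0.93)]
wrist cover_edge [(array([617., -38.,  90.]), 0.82)]
wrist tagged_hub [(array([584.,  45.,  58.]), 0.71)]
wrist tagged_tip [(array([515.,  52.,  52.]), 0.6)]
wrist plain1_tip [(array([514., -39.,  53.]), 0.64)]
wrist plain1_hub [(array([580., -54.,  56.]), 0.65), (array([ 514., -138.,   59.]), 0.65)]
scene cover_edge [(array([550., 185.,  60.]), 0.59), (array([616., -38.,  83.]), 0.58)]
scene tagged_hub [(array([580.,  46.,  53.]), 0.56), (array([514.,  54.,  54.]), 0.46), (array([ 655., -419.,   -1.]), 0.16)]
scene tagged_tip [(array([512.,  55.,  56.]), 0.41)]
scene plain1_tip [(array([514., -42.,  57.]), 0.57)]
scene plain1_hub [(array([581., -55.,  55.]), 0.43)]
```

View pics/top2.png

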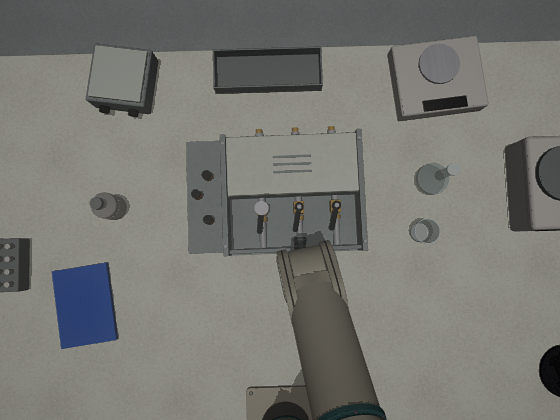

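View pics/wrist2.png

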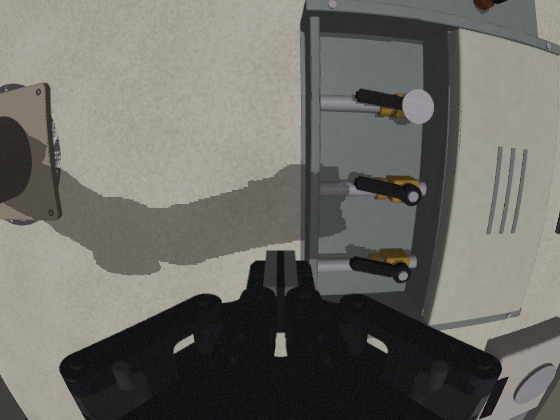

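The top view shows the disc (262,207) on the left valve, so that is the tagged one, with its hub at (581,46) and tip at (514,53), giving θ≈0.1. The cover is back with its face at x≈617. Plain1's tip is at (514,-40). I'll hover to the right of the tagged handle.

Request:
apply_moves(
  motion=[
    [3,2,2,0,0],
    [6,6,4,0,0],
    [9,10,6,0,0],
    [9.8,14,6.5,0,0],
    [9.8,17.5,6.5,0,0],
    [9.8,17.5,6.5,0,0],
  ],
)

```text
clock: 10.58
eef_pos: [529.0, 24.8, 77.2]
tool_rot: [-1.571, 0.006, 0.001]
force: [0.7, 0.2, 0.3]
width: -0.1
```

```bash
python3 - <<'E'
from h import *
s=ctrl.read_state(); print(s["eef_pos"],s["force"])
p=ctrl.get_image("wrist"); cv2.imwrite(f"pics/wrist3.png",p["image"][:,:,::-1])
for q in ["cover_edge","tagged_hub","tagged_tip","plain1_tip"]: print(q,[(np.round(d["location"]),round(d["confidence"],2)) for d in ctrl.mark_of(p,q)])
E
```

```text
[528.98161722  24.80695084  77.17684278] [0.72983792 0.17341066 0.28252964]
cover_edge []
tagged_hub [(array([584.,  44.,  58.]), 0.58)]
tagged_tip [(array([508.,  52.,  54.]), 0.85)]
plain1_tip []
```

View pics/wrist3.png

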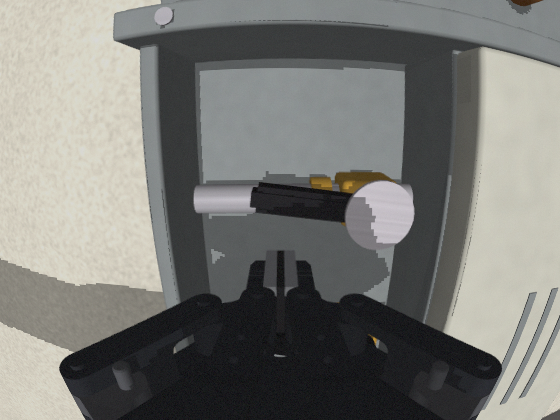

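The closed fingertips (280,255) sit clear, to the right of the tagged handle (255-350, 185-220). I'll descend to z≈50 and push along the arc.

Request:
apply_moves(
  motion=[
    [0,1.4,0,0,0],
    [0,2.7,0,0,0],
    [0,2.7,0.3,0,0],
    [0,2.7,0.8,0,0],
    [-0.1,2.7,1.4,0,0],
    [-0.2,2.7,2.0,0,0],
    [-0.2,2.7,2.7,0,0],
    [-0.1,2.7,3.4,0,0],
    [0,2.7,4.0,0,0],
    [0,2.7,4.0,0,0],
  ],
)

```text
clock: 12.08
eef_pos: [531.1, 66.3, 52.4]
tool_rot: [-1.57, -0.0, 0.001]
force: [0.2, -0.7, 0.5]
width: 0.0
```

```bash
python3 - <<'E'
from h import *
s=ctrl.read_state(); print(s["eef_pos"],s["force"])
p=ctrl.get_image("wrist"); cv2.imwrite(f"pics/wrist4.png",p["image"][:,:,::-1])
for q in ["tagged_hub","tagged_tip"]: print(q,[(np.round(d["location"]),round(d["confidence"],2)) for d in ctrl.mark_of(p,q)])
E
```

```text
[531.07532941  66.31607434  52.37500949] [ 0.18605454 -0.744772    0.474625  ]
tagged_hub [(array([586.,  47.,  58.]), 0.57)]
tagged_tip [(array([528.,  90.,  52.]), 0.66)]
```

View pics/wrist4.png

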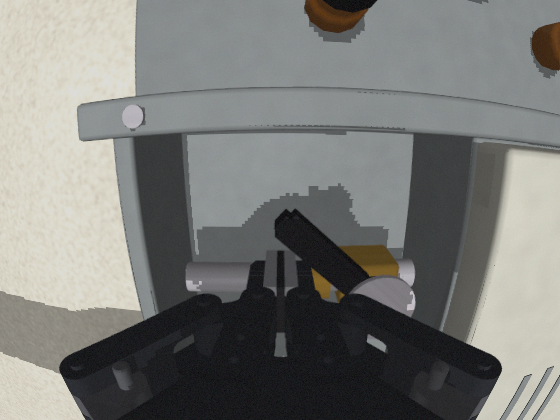

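The handle has turned to about 0.7 rad, with the fingers behind its right side. Continuing the arc.

Request:
apply_moves(
  motion=[
    [0.3,0.2,0.6,0,0],
    [0.6,0.2,1.1,0,0],
    [1.0,0.2,1.6,0,0],
    [1.5,0.2,2.1,0,0],
    [2.0,0.2,2.6,0,0],
    [2.5,0.2,2.9,0,0],
    [3.0,0.2,3.1,0,0],
    [3.4,0.2,3.1,0,0],
    [3.4,0.2,3.1,0,0],
  ],
)

```text
clock: 13.35
eef_pos: [561.9, 96.5, 49.9]
tool_rot: [-1.571, 0.006, 0.001]
force: [-8.0, -0.6, 4.9]
width: 0.0
```

```bash
python3 - <<'E'
from h import *
s=ctrl.read_state(); print(s["eef_pos"],s["force"])
p=ctrl.get_image("wrist"); cv2.imwrite(f"pics/wrist5.png",p["image"][:,:,::-1])
for q in ["tagged_hub","tagged_tip"]: print(q,[(np.round(d["location"]),round(d["confidence"],2)) for d in ctrl.mark_of(p,q)])
E
```

```text
[561.87048038  96.45021335  49.92979927] [-8.00609889 -0.6391972   4.93131029]
tagged_hub []
tagged_tip [(array([579., 113.,  52.]), 0.73)]
```

View pics/wrist5.png

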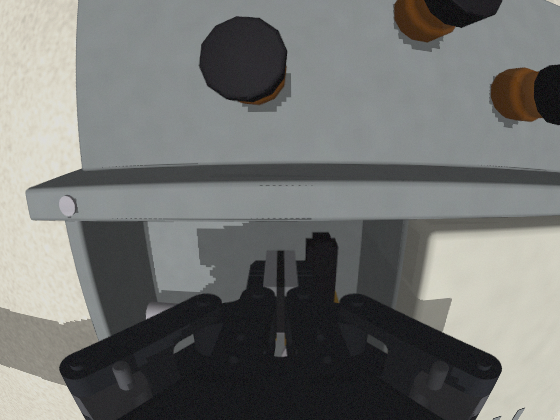

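The handle now lies across its pipe with about 8 N of resistance at the stop. I'll give it a small extra press, then retreat.

Request:
apply_moves(
  motion=[
    [0.3,0,0,0,0],
    [0.5,0,0,0,0],
    [0.5,0,0,0,0],
    [0.5,0,0,0,0],
  ],
)

```text
clock: 14.0
eef_pos: [562.3, 96.5, 49.6]
tool_rot: [-1.573, 0.014, 0.002]
force: [-16.4, -0.2, 11.1]
width: -0.0
```

Request:
apply_moves(
  motion=[
    [-1,0,0,0,0],
    [-2,0,0,0,0],
    [-2,-4,0,0,0],
    [-2,-8,-1,0,0],
    [-4,-13,-5,0,0],
    [-8,-17,-10,0,0],
    [-12,-18,-14,0,0],
    [-15,-18,-14,0,0],
    [-15,-18,-14,0,0],
  ],
)

```text
clock: 15.12
eef_pos: [418.3, -45.2, 231.0]
tool_rot: [-1.572, -0.001, -0.002]
force: [0.8, 1.0, -0.1]
width: 0.2
```

```bash
python3 - <<'E'
from h import *
s=ctrl.read_state(); print(s["eef_pos"],s["force"])
for n in ["top","wrist","scene"]:
    p=ctrl.get_image(n); cv2.imwrite(f"pics/{n}6.png",p["image"][:,:,::-1])
    for q in ["cover_edge","tagged_hub","tagged_tip","plain1_tip","vial0"]: print(n,q,[(np.round(d["location"]),round(d["confidence"],2)) for d in ctrl.mark_of(p,q)])
    if n=="top": cv2.imwrite("pics/top6z.png",cv2.resize(p["image"][120:265,175:380,::-1],None,fx=3.9,fy=3.9,interpolation=cv2.INTER_CUBIC))
E
```

```text
[418.28155651 -45.2368184  230.95746713] [ 0.78994442  1.02085326 -0.14898598]
top cover_edge [(array([617., -34.,  85.]), 0.6)]
top tagged_hub [(array([579.,  47.,  58.]), 0.6)]
top tagged_tip [(array([584., 114.,  60.]), 0.63)]
top plain1_tip [(array([514., -36.,  56.]), 0.68)]
top vial0 [(array([ 584., -153.,   54.]), 0.7), (array([548., 186.,  58.]), 0.57), (array([621., 216.,  61.]), 0.55), (array([668., 189.,  61.]), 0.43), (array([514., -39.,  58.]), 0.29)]
wrist cover_edge [(array([611., -36.,  89.]), 0.68), (array([ 517., -137.,   56.]), 0.47)]
wrist tagged_hub [(array([585.,  43.,  57.]), 0.73)]
wrist tagged_tip [(array([587.,  45.,  59.]), 0.27)]
wrist plain1_tip [(array([511., -38.,  56.]), 0.57)]
wrist vial0 []
scene cover_edge [(array([615., -37.,  81.]), 0.92), (array([ 515., -138.,   54.]), 0.63)]
scene tagged_hub [(array([540., -39.,  -2.]), 0.42), (array([578.,  46.,  54.]), 0.39)]
scene tagged_tip []
scene plain1_tip [(array([601., 452.,  -5.]), 0.72), (array([514., -40.,  54.]), 0.43)]
scene vial0 [(array([670., 186.,  62.]), 0.63), (array([621., 218.,  56.]), 0.62), (array([552., 187.,  62.]), 0.52)]
```

View pics/top6z.png

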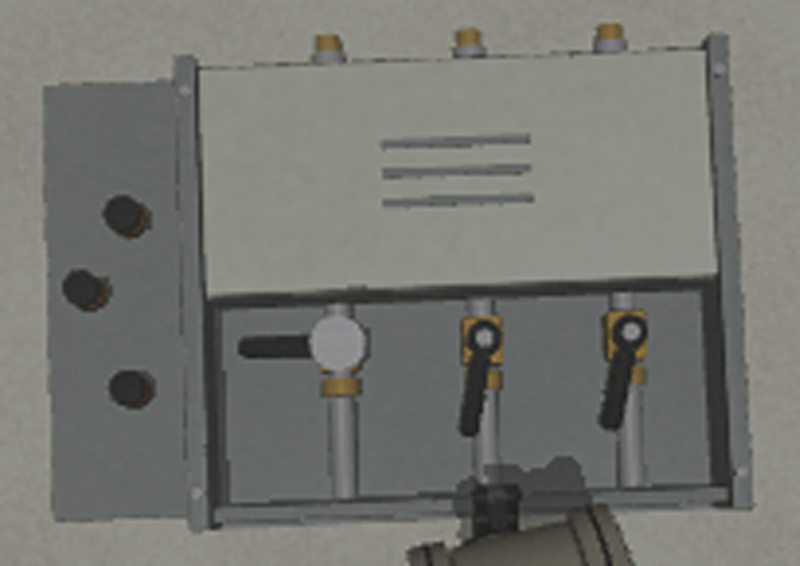

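View pics/wrist6.png

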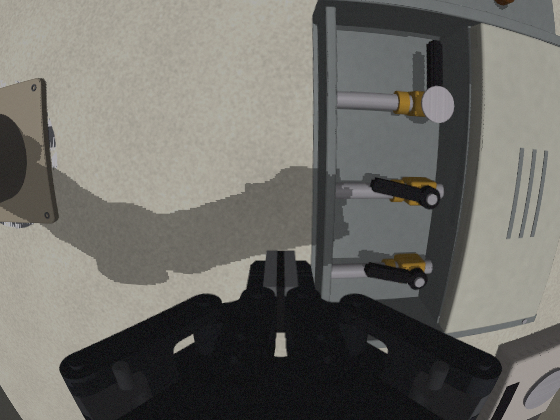

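The top zoom shows the tagged handle at (245-310, 348) across its pipe and parallel to the rim within about 1°. The cover is fully back, and the vials and plain handles are unmoved. Handing in.

```bash
python3 -c "
from cell import ctrl
print(ctrl.read_state()['clock']); print(ctrl.finish_job())"
```

```text
16.025
the job is handed in; nothing more can be done
None
```

The gas line is shut off and the job was handed in at about 16 s of the 45 s allowed; the hand-in gives no verdict.

- **Cover:** I pushed it back with closed fingertips until it met the rear stop. The last checks put its near face at x ≈ 611–617 mm, against about 616 mm expected at the stop. That is about 140 mm beyond where it began, and it began about 10 mm open.
- **Tagged handle:** The tagged valve is the left one. I pushed its handle clockwise on one side only, until it met the stop with 16 N of total resisting force along x and little further movement. In the last top view it lies across its pipe, within about 1° of the box's cross direction.
- **Everything else:** The middle plain handle's tip and the vials were found within about 4–5 mm of where they were, which is the networks' accuracy. The right-hand plain handle looked unmoved in the pictures. The beaker, flask and bottle were not measured again at the end, but the arm never went near them. The arm stands clear, with about 1 N or less on the tool.
- **Checks that disagreed:** In the last pictures the networks gave some wrong matches. The wrist view put the tagged tip on the hub, with low confidence (0.27). The scene view's best tagged-hub match was the box origin (0.42), and it found no tagged tip. I judged the handle's final position from the top view and the push force instead.

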